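# Slide the indicator lens into its lamp housing

### The arm

A 6-joint arm with a two-finger parallel gripper is mounted at the origin on the work surface. World frame = base frame: x ahead of the robot, y to its left, z up, the work surface at z = 0. Lengths are in m, angles in degrees, forces in N, time in s.
With the tool pointing down it reaches from about 0.375 to 0.9 m from the base axis. Payload 3.1 kg.
Tool frame: the origin (TCP) lies midway between the tips of the shut fingers; the grasp point (between the pads) lies 19 mm behind it; z points along the fingers, y is the line along which they close (so a half turn about z gives the same grasp; the last joint's range is limited). The gripper opens to 87 mm and grips with 3 to 60 N. Pads are 19 mm wide; open, the fingers measure 117 mm over their backs; the gripper's body (75 mm by 190 mm) begins 51 mm behind the grasp point.
Start: joints at [61.278, 30.224, 82.088, -0, 67.689, -10.227], TCP at [0.198, 0.593, 0.223] pointing down, gripper open.
Joint ranges: [-176.69, 176.69], [-43.24, 126.21], [12.49, 139.97], [-82, 262], [0, 151.66], [-163.58, 163.58]. Speed limits (degrees/s): [159.86, 159.86, 180, 180, 180, 180].

### API

Orientations are given as a 3x3 rotation matrix whose columns are the frame's x, y, z axes.
In Python, from station import * gives the robot as it stands.
- The arm moves only by the tool drive_tool, never from a script. Its argument "targets" is a list of rows, each a list of 5 numbers: the closure, from 0 (fully open) to 1 (shut), then the shift along the tool's x, y, z in mm, then the turn about the tool's z in degrees. In form: [[gripper, tx, ty, tz, turn], ...]. A call has 1 to 8 rows; each row is the pose to reach, as a shift and turn from the pose commanded when the call began, along the tool's axes at that moment; what a row does not reach only later rows make up. A row lasts 1/10 s, in which the tool goes at most 50 mm and 8.59 degrees, less where a joint would pass 70% of its speed; a pose out of reach is approached as far as the arm can. A call with a gripper value outside its range is refused whole. The fingers move at their own pace and stop on an object; "newtons" is the grip in N (left out, the last holds). Time passes only in rows, so rows that repeat a pose let the fingers close. It gives the time, the measured TCP pose, the force, the opening and the grip force at its end, in the units of the state.
- state(): the state, without advancing time (a new reading comes with each control period).
- get_image(name): name is "side" or "top"; returns a dict with "color" (480x640x3 uint8, blue, green, red), "depth" (480x640 float32, m along the optical axis (not along the pixel's ray), 0 where there is no reading), "fx", "fy", "cx", "cy" (pixels), "R" (3x3) and "t" (3): a world point X has camera coordinates R X + t. Camera axes: x right, y down, z forward; pixel columns grow to the right and rows downward; lengths in m; the calibration is good to about 2 mm. A picture is of the moment at which its call begins.
- hand_in(): hands the job in; it is judged then, once.
The state is a dict: "clock": time; "q": joint angles; "joint_velocities": joint speeds; "joint_efforts": joint torques, N m; "position": TCP position; "orientation": TCP orientation; "force": force on the tool from outside, world axes, zero at the start; "wrist_torque": the same for the moment, N m; "finger_gap": opening from 0.0 (shut) to 1.0 (fully open); "grasp_force": force on a finger pad.
Only numpy, scipy, OpenCV 4.12 (cv2) and the standard library are available. Lean on these libraries where they do the work, as an engineer would, in place of code of your own. Each camera call takes 0.05 s, during which the arm holds its last target. There are 200 camera calls.

### The job

Fit the yellow indicator lens to the black lamp housing: lay it rib up on the open landing and slide it under the two side lips until it is fully home against the end wall, then let go. Leave the red lens, the jar and the wrench where they are.

Things in the scene. Friction and masses are not known exactly. Their poses are not given: they have to be found in the camera images.
- lens_yellow: Yellow lens: flat slab 100 (own x) x 84 (own y) x 6 mm, about 80 g, with an upright finger rib centred on top: 50 mm long along x, 12 thick along y, 30 high (rib top 36 mm above the underside). Origin: centre of the underside; z up. Starts flat on the counter, rib up. Slides in along its own x (the rib's direction), either end first.
- lens_red: Red lens of the same shape and size, lying flat on the counter; not wanted, leave it alone. It and the yellow one may swap places. Origin: centre of the underside.
- housing: Black lamp housing fixed to the counter, 198 mm (own x, -120 to +78) x 116 mm (own y); z up, origin on the counter. The lens goes in along +x from the open end at -x. It runs on a surface 30 mm above the counter: an open landing (x -120 to -30), then side ledges over a hollow. Flat end wall, face at x = +72, 44 high.
- housing_mouth (a point): Middle of the slot's mouth, at running-surface height: x = -25, y = 0, z = 30 mm in the housing's frame, same axes. From here to the end wall two grey lips overhang the side grooves: groove 9 mm high for the 6 mm lens, 87 wide for 84. Lips' top 44 mm above the counter, inner edges at y = +-35.5. Before it, lip noses slope up (x -37 to -25, to 50 high); grey guides 43 high flare to 105 apart.
- housing_home (a point): Where the lens's origin (centre of the underside) lies when fully home: x = +22, y = 0, z = 30 mm in the housing's frame, same axes; the leading edge then touches the end wall.
- jar: Glass jar with steel screw lid, 66 mm diameter, 85 mm high, standing. Origin: centre of the underside. Leave alone.
- wrench: Stainless socket wrench, about 180 mm long along own x, lying on the counter; handle 14 mm high, head with socket at +x, 44 mm high. Origin at the underside near the middle. Leave alone.
- turntable: Low aluminium turntable loaded with valve caps, fixed here, 160 mm diameter, 31 mm high over the caps. Origin: centre of the underside. Not part of the job.
Mind the look-alikes: they are no part of the job. What is shaped like the housing but pink is not meant.

How it is judged:
By the outcome, as a careful person would: the job done as asked, in the order asked, and still so for the second after the job is handed in, with the robot touching nothing.
It also fails if it takes over 45 s, if anything falls off the work surface, if the arm or the gripper's body presses on something with over 40 N, if the wrist force passes 120 N, or if a joint passes its speed limit or range.

## Working session

There is one attempt and no reset: what is moved stays moved. The work goes in short steps, Python scripts to look and compute and a tool call to move; the robot and the scene stay as the last step left them, time stands still between calls to the robot, and variables do not carry over. Pictures are saved under pics/ and viewed, at most 10 in all, crops included, and the job is handed in when it is done.

Besides the shell and the picture viewer there is one more tool, called after ">>>" in YAML: its name, and indented under it one key for each argument. drive_tool: Moves the arm, as the interface text tells. Its arguments: {"type":"object","properties":{"targets":{"type":"array"},"newtons":{"type":"number"}},"required":["targets"]}

```bash
mkdir -p pics; ls; cat > h.py <<'E'
from station import *
import numpy as np, cv2
def cloud(im):
    v,u=np.mgrid[0:480,0:640]; d=im["depth"]
    c=np.stack([(u-im["cx"])/im["fx"]*d,(v-im["cy"])/im["fy"]*d,d],-1)
    return (c-np.array(im["t"]))@np.array(im["R"])
def ray(im,uv,z):
    R=np.array(im["R"]);t=np.array(im["t"]);uv=np.atleast_2d(uv).astype(float)
    d=np.c_[(uv[:,0]-im["cx"])/im["fx"],(uv[:,1]-im["cy"])/im["fy"],np.ones(len(uv))]@R
    o=-R.T@t
    return o+d*((z-o[2])/d[:,2])[:,None]
E
python3 - <<'E'
from h import *
for n in("top","side"):
    im=get_image(n); cv2.imwrite(f"pics/{n}0.png",im["color"]); np.save(f"{n}0.npy",im,allow_pickle=True)
    print(n,-np.array(im["R"]).T@im["t"],im["R"][2],im["fx"],im["cx"],im["cy"])
print(state())
E
```

```text
pics
top [ 0.41156785 -0.03447972  1.47726783] [ 0.10366827  0.0156874  -0.99448821] 577.5176891378281 318.1854584322673 233.28988899517438
side [0.41101829 0.68741449 0.73605481] [ 0.14956249 -0.72841895 -0.66860818] 443.7436832132175 325.03690421966803 237.57188260562316
{'clock': 0.1, 'q': array([ 6.12764258e+01,  3.02739005e+01,  8.21499039e+01, -1.05378928e-03,
        6.76903901e+01, -1.02276814e+01]), 'joint_velocities': array([-0.00685212, -0.15262222, -0.18999154,  0.04566123, -0.00432522,
       -0.02522725]), 'joint_efforts': array([-8.85523896e-04, -4.40988100e+01, -1.77149016e+01,  6.34764391e-02,
        5.34510158e-02, -4.67011500e-05]), 'position': array([0.19792509, 0.59212271, 0.22166193]), 'orientation': array([[-9.48348460e-01,  3.17229113e-01, -9.42916073e-04],
       [ 3.17230335e-01,  9.48346894e-01, -1.75599601e-03],
       [ 3.37158474e-04, -1.96441769e-03, -9.99998014e-01]]), 'force': array([-0.12436684, -0.5046359 ,  0.11207399]), 'wrist_torque': array([ 0.04270563, -0.0075667 , -0.00579709]), 'grasp_force': 0.0, 'finger_gap': 1.001430141766928}
```

View pics/top0.png

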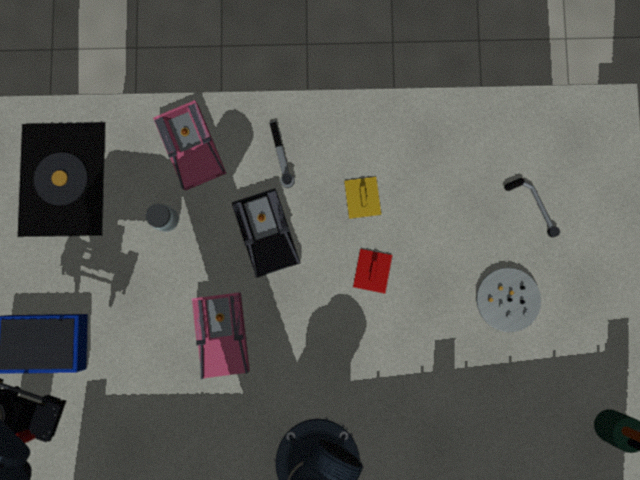

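View pics/side0.png

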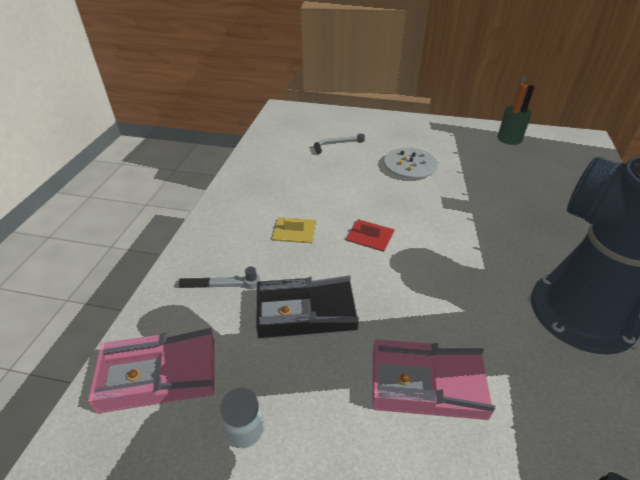

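The top view shows the yellow lens at (363,197) with its rib roughly along image-vertical, the red lens at (373,270), and the black housing at (266,232). The housing's open landing is at the bottom, towards the robot, and the end wall is at the top. The wrench head at (288,180) is close to the housing's far right corner. The side view agrees.

```bash
python3 - <<'E'
from h import *
for n in("top","side"):
    im=np.load(f"{n}0.npy",allow_pickle=True).item(); P=cloud(im)
    hsv=cv2.cvtColor(im["color"],cv2.COLOR_BGR2HSV)
    w=ray(im,np.array([[200,300]]),0)
    Y=((hsv[...,0]>20)&(hsv[...,0]<35)&(hsv[...,1]>120)&(hsv[...,2]>60))
    Y=Y.astype(np.uint8)
    N,L,S,C=cv2.connectedComponentsWithStats(Y)
    k=1+np.argmax(S[1:,4]); m=L==k
    cs,_=cv2.findContours(m.astype(np.uint8),0,1); c=cs[0][:,0,:]
    w=ray(im,c,0.006)[:,:2]
    r=cv2.minAreaRect((w*1000).astype(np.float32)); print(n,"yellow",S[k],r)
    zz=P[...,2][m]; print(" z pct",np.percentile(zz,[5,25,50,75,90,97]))
    t=m&(P[...,2]>0.028); p=P[t][:,:2]
    if len(p)>5: print(" rib",t.sum(),p.mean(0),cv2.minAreaRect((p*1000).astype(np.float32)))
    # housing: region
    q=(P[...,0]>.3)&(P[...,0]<.75)&(P[...,1]>-.06)&(P[...,1]<.22)
    blk=(im["color"].max(-1)<60)
    a=q&(P[...,2]>.036)&(P[...,2]<.055)
    N,L,S,C=cv2.connectedComponentsWithStats(a.astype(np.uint8))
    for i in range(1,N):
        if S[i,4]>15:
            p=P[L==i]; print("  comp",S[i],p.mean(0),p[:,2].min(),p[:,2].max())
    crop=slice(170,300),slice(220,400)
    if n=="top":
        im2=cv2.resize(im["color"][170:300,220:400],None,fx=4,fy=4,interpolation=2); cv2.imwrite("pics/topc.png",cv2.convertScaleAbs(im2,alpha=1.8,beta=20))
    else:
        im2=cv2.resize(im["color"][200:350,230:410],None,fx=4,fy=4,interpolation=2); cv2.imwrite("pics/sidec.png",cv2.convertScaleAbs(im2,alpha=1.8,beta=20))
E
```

```text
top yellow [ 345  177   36   42 1229] ((657.1751708984375, -125.91180419921875), (100.4515151977539, 82.46968078613281), 6.251479148864746)
 z pct [0.0010278  0.0047322  0.00722541 0.00976023 0.01483684 0.03785754]
 rib 103 [ 0.64152272 -0.12125108] ((543.286376953125, -90.75843811035156), (27.483932495117188, 285.1540832519531), 72.36998748779297)
  comp [282 174  10  10  73] [0.7016013  0.06602167 0.0441429 ] 0.03709754595983635 0.05129943818840451
  comp [ 232  188   68   90 1058] [0.59572898 0.13103094 0.04441636] 0.036032156610719394 0.05484495957626108
  comp [226 293  18  48 462] [0.3591337  0.19286465 0.04455137] 0.03673460646538667 0.05353065214898094
side yellow [273 218  42  24 849] ((656.6463623046875, -121.89785766601562), (97.7408447265625, 83.91770935058594), 6.282951831817627)
 z pct [0.00396625 0.00551098 0.00669748 0.00949342 0.03058212 0.0359141 ]
 rib 98 [ 0.64935078 -0.10484112] ((522.9951171875, 274.3924865722656), (49.52362060546875, 854.4302978515625), 18.48635482788086)
  comp [245 266  12  11  93] [0.70124436 0.07082522 0.04297852] 0.03600481347082459 0.04661019948229213
  comp [ 257  275  102   55 1664] [0.58567783 0.13750186 0.04336041] 0.03601405172002084 0.051441405318827765
  comp [375 339  65  17 762] [0.35938113 0.19667416 0.04437225] 0.03881308473179846 0.050411549271456725
```

View pics/topc.png

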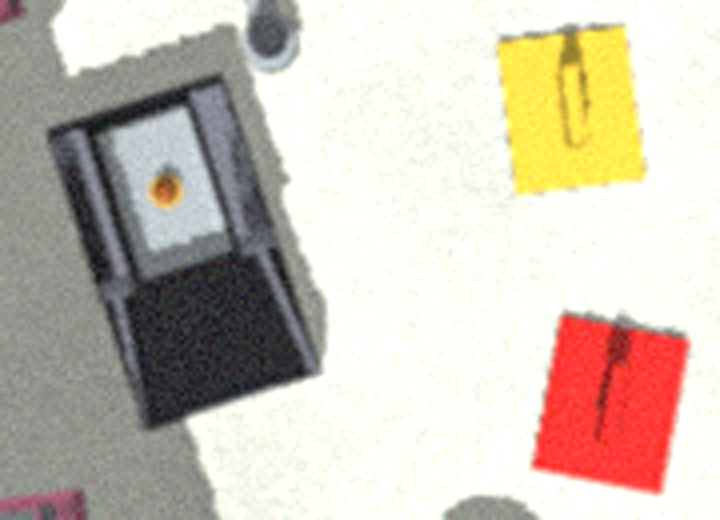

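View pics/sidec.png

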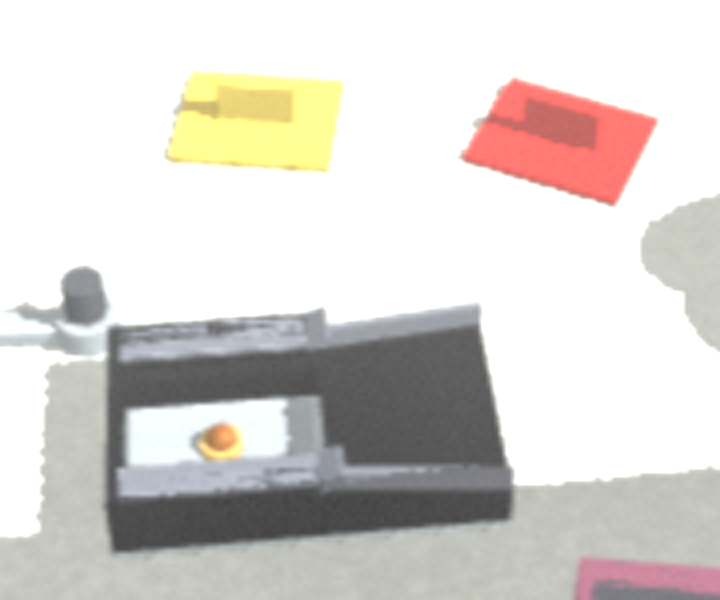

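The crops confirm the housing's yaw of about +17°, with its landing towards the robot and the yellow lens at about +6° yaw. I'll now fit the housing's outline.

```bash
python3 - <<'E'
from h import *
for n in("top","side"):
    im=np.load(f"{n}0.npy",allow_pickle=True).item(); P=cloud(im)
    q=(P[...,0]>.4)&(P[...,0]<.75)&(P[...,1]>.03)&(P[...,1]<.25)
    for lo,hi in((.02,.056),(.036,.056)):
        a=q&(P[...,2]>lo)&(P[...,2]<hi)
        a=cv2.morphologyEx(a.astype(np.uint8),cv2.MORPH_OPEN,np.ones((2,2)))
        N,L,S,C=cv2.connectedComponentsWithStats(a,connectivity=4); k=1+np.argmax(S[1:,4])
        p=P[L==k]; r=cv2.minAreaRect((p[:,:2]*1000).astype(np.float32)); print(n,lo,S[k],r)
    # robust: project on yaw axes
    for yaw in (15,16,17,18,19):
        t=np.radians(yaw); X=p[:,:2]@[np.cos(t),np.sin(t)]; Yv=p[:,:2]@[-np.sin(t),np.cos(t)]
        print(yaw,np.percentile(X,[.5,99.5]).round(4),np.percentile(Yv,[.5,99.5]).round(4),np.ptp(np.percentile(Yv,[1,99])))
    # dark contour corners
    dark=(im["color"].max(-1)<60).astype(np.uint8)
    N,L,S,C=cv2.connectedComponentsWithStats(dark); 
    for i in range(1,N):
        if S[i,4]>300 and 230<C[i,0]<360 and 180<C[i,1]<340: print("dark",S[i],C[i])
im=np.load("top0.npy",allow_pickle=True).item()
f=lambda x,y:(220+x/4-.4,170+y/4-.4)
print(ray(im,[f(150,428),f(320,372)],.03).round(4)); print(ray(im,[f(150,428),f(320,372)],.043).round(4)); print(ray(im,[f(50,132),f(220,76)],.044).round(4))
E
```

```text
top 0.02 [ 233  190   68   89 2754] ((519.3209228515625, 97.93099975585938), (309.30474853515625, 144.58164978027344), 25.80873680114746)
top 0.036 [233 195  29  83 555] ((510.93035888671875, 106.39501953125), (321.4588928222656, 124.65403747558594), 33.60860824584961)
15 [0.4559 0.6732] [-0.0665  0.0296] 0.07057025069651526
16 [0.4556 0.6729] [-0.0771  0.0183] 0.07093621053390742
17 [0.4551 0.6726] [-0.0876  0.007 ] 0.0715630048664107
18 [0.4545 0.6722] [-0.0981 -0.0037] 0.07247276256435309
19 [0.4537 0.6716] [-0.1086 -0.013 ] 0.07460508679020643
dark [ 231  188   69   90 2720] [265.93308824 238.34448529]
dark [230 292  20  82 488] [238.92418033 329.09016393]
side 0.02 [ 258  276  102   59 4075] ((488.977294921875, 353.40509033203125), (204.59703063964844, 684.1749267578125), 17.287708282470703)
side 0.036 [ 258  276  102   54 1649] ((487.97479248046875, 353.0650634765625), (204.2970733642578, 684.0087280273438), 17.524383544921875)
15 [0.4766 0.6763] [-0.0859  0.0367] 0.11976741848443145
16 [0.4751 0.6753] [-0.0944  0.025 ] 0.11709372602024176
17 [0.4734 0.674 ] [-0.1037  0.0134] 0.11474964547027695
18 [0.4725 0.6726] [-0.1146  0.0023] 0.11469421205932702
19 [0.4716 0.672 ] [-0.126  -0.0069] 0.11625937836623437
dark [ 256  282  102   56 3182] [310.18478944 309.08956631]
[[0.4558 0.1429 0.03  ]
 [0.4893 0.036  0.03  ]]
[[0.4554 0.1413 0.043 ]
 [0.4886 0.0354 0.043 ]]
[[0.642  0.2036 0.044 ]
 [0.6759 0.0963 0.044 ]]
```

>>> drive_tool:
  targets:
    - [0.4,-662,-534,0,-25]
    - [0.4,-662,-534,0,-25]
    - [0.4,-662,-534,0,-25]
    - [0.4,-662,-534,0,-25]
    - [0.4,-662,-534,0,-25]
    - [0.4,-662,-534,0,-25]
    - [0.4,-662,-534,0,-25]
    - [0.4,-662,-534,0,-25]
  newtons: 25

```text
clock: 0.9
position: [0.4111, 0.2594, 0.2224]
orientation: [[-0.994, -0.113, -0.0], [-0.113, 0.994, -0.0], [0.0, -0.0, -1.0]]
force: [0.6, 0.5, 0.0]
finger_gap: 0.603
grasp_force: 0.0
```

```bash
cat >> h.py <<'E'
def go(x,y,z,yaw):
    s=state(); R=np.array(s["orientation"]); p=np.array(s["position"])
    y0=np.degrees(np.arctan2(R[1,0],R[0,0]))
    print("t",round(s["clock"],2),"pos",(p*1000).round(1),"yaw",y0.round(2),"tilt",R[:,2].round(4),"F",np.round(s["force"],1),"gap",round(s["finger_gap"]*87,1),"gf",round(s["grasp_force"],1))
    print("shift",(R.T@(np.array([x,y,z])-p)*1000).round(1),"turn",round((y0-yaw+180)%360-180,2))
E
python3 -c "
from h import *
go(.657,-.124,.22,186.3)"
```

```text
t 0.9 pos [411.1 259.4 222.4] yaw -173.48 tilt [-3.e-04 -1.e-04 -1.e+00] F [0.6 0.5 0. ] gap 52.5 gf 0.0
shift [-200.8 -408.8    2.4] turn 0.22
```

>>> drive_tool:
  targets:
    - [0.4,-201,-409,0,0]
    - [0.4,-201,-409,0,0]
    - [0.4,-201,-409,0,0]
    - [0.4,-201,-409,0,0]
    - [0.4,-201,-409,0,0]
    - [0.4,-201,-409,0,0]
    - [0.4,-201,-409,0,0]
    - [0.4,-201,-409,0,0]

```text
clock: 1.7
position: [0.627, -0.0773, 0.2221]
orientation: [[-0.994, -0.113, -0.001], [-0.113, 0.994, 0.001], [0.001, 0.001, -1.0]]
force: [1.1, 1.5, 0.6]
finger_gap: 0.601
grasp_force: 0.0
```

```bash
python3 -c "
from h import *
go(.657,-.124,.06,186.3)"
```

```text
t 1.7 pos [627.  -77.3 222.1] yaw -173.52 tilt [-1.e-03  5.e-04 -1.e+00] F [1.1 1.5 0.6] gap 52.3 gf 0.0
shift [-24.7 -49.9 162. ] turn 0.18
```

>>> drive_tool:
  targets:
    - [0.4,0,0,0,0]
    - [0.4,0,0,0,0]
    - [0.4,0,0,0,0]

```text
clock: 2.0
position: [0.6253, -0.0744, 0.2219]
orientation: [[-0.994, -0.114, -0.002], [-0.114, 0.994, 0.001], [0.002, 0.001, -1.0]]
force: [-1.1, -0.2, 0.2]
finger_gap: 0.602
grasp_force: 0.0
```

```bash
python3 -c "
from h import *
go(.657,-.124,.06,186.3)
for n in ('top','side'):
    im=get_image(n); cv2.imwrite(f'pics/{n}1.png',im['color'])"
```

```text
t 2.0 pos [625.3 -74.4 221.9] yaw -173.47 tilt [-0.0024  0.0011 -1.    ] F [-1.1 -0.2  0.2] gap 52.4 gf 0.0
shift [-26.2 -53.1 161.8] turn 0.23
```

>>> drive_tool:
  targets:
    - [0.4,-26,-53,0,0]
    - [0.4,-26,-53,50,0]
    - [0.4,-26,-53,100,0]
    - [0.4,-26,-53,140,0]
    - [0.4,-26,-53,160,0]
    - [0.4,-26,-53,160,0]
    - [0.4,-26,-53,160,0]

```text
clock: 2.8
position: [0.6586, -0.1242, 0.0631]
orientation: [[-0.993, -0.115, 0.0], [-0.115, 0.993, -0.0], [-0.0, -0.0, -1.0]]
force: [0.2, 0.6, 0.1]
finger_gap: 0.605
grasp_force: 0.0
```

```bash
python3 -c "
from h import *
go(.657,-.124,.012,186.3)
a=[]
for n in ('top','side'):
    im=get_image(n)
    uv=np.array(im['R'])@[.657,-.124,.03]+im['t']; u=int(im['fx']*uv[0]/uv[2]+im['cx']); v=int(im['fy']*uv[1]/uv[2]+im['cy'])
    a.append(cv2.resize(im['color'][v-40:v+40,u-40:u+40],(400,400),interpolation=2))
cv2.imwrite('pics/g.png',np.hstack(a))"
```

```text
t 2.8 pos [ 658.6 -124.2   63.1] yaw -173.41 tilt [ 3.e-04 -1.e-04 -1.e+00] F [0.2 0.6 0.1] gap 52.6 gf 0.0
shift [ 1.6  0.4 51.1] turn 0.29
```

View pics/g.png

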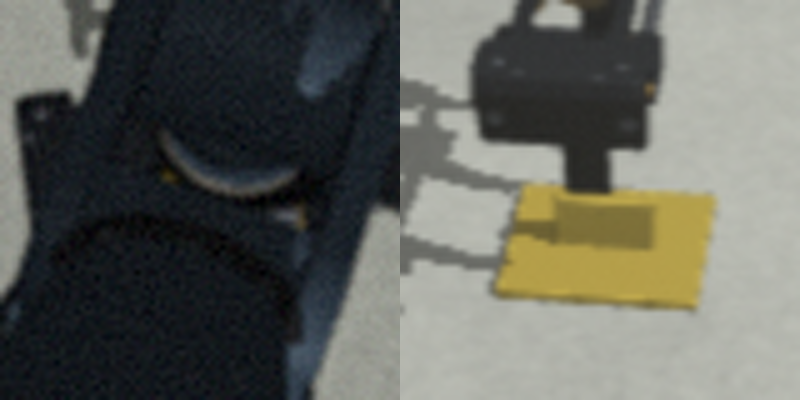

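The top view is blocked by the arm. The side view shows the near finger above the rib, at about (590,190) in the composite with the rib at about (604,225), so the alignment is good enough. I'll descend and grip.

>>> drive_tool:
  targets:
    - [0.4,1,0,30,0]
    - [0.4,1,0,45,0]
    - [0.4,1,0,51,0]
    - [0.4,1,0,51,0]
    - [0.7,1,0,51,0]
    - [1.0,1,0,51,0]
    - [1.0,1,0,51,0]
    - [1.0,1,0,51,0]
  newtons: 25

```text
clock: 3.7
position: [0.6577, -0.1254, 0.0122]
orientation: [[-0.994, -0.113, 0.001], [-0.113, 0.994, -0.0], [-0.001, -0.0, -1.0]]
force: [-0.4, 0.2, -0.1]
finger_gap: 0.32
grasp_force: 0.0
```

>>> drive_tool:
  targets:
    - [1.0,0,0,0,0]
    - [1.0,0,0,0,0]
    - [1.0,0,0,0,0]
    - [1.0,0,0,0,0]

```text
clock: 4.1
position: [0.6574, -0.1253, 0.0117]
orientation: [[-0.994, -0.113, 0.0], [-0.113, 0.994, 0.0], [-0.0, -0.0, -1.0]]
force: [-0.2, -0.0, 1.0]
finger_gap: 0.135
grasp_force: 25.0
```

```bash
python3 -c "
from h import *
go(.657,-.124,.012,186.3)"
```

```text
t 4.1 pos [ 657.4 -125.3   11.7] yaw -173.49 tilt [ 1.e-04  0.e+00 -1.e+00] F [-0.2 -0.   1. ] gap 11.8 gf 25.0
shift [ 0.3  1.3 -0.3] turn 0.21
```

>>> drive_tool:
  targets:
    - [1.0,0,0,-40,0]
    - [1.0,0,0,-80,0]
    - [1.0,0,0,-108,0]
    - [1.0,0,0,-108,0]

```text
clock: 4.5
position: [0.6606, -0.1264, 0.1244]
orientation: [[-0.994, -0.113, 0.009], [-0.113, 0.994, -0.003], [-0.009, -0.005, -1.0]]
force: [0.4, -0.3, -0.7]
finger_gap: 0.136
grasp_force: 25.0
```

```bash
python3 -c "
from h import *
go(.500,.100,.12,197.5)"
```

```text
t 4.5 pos [ 660.6 -126.4  124.4] yaw -173.49 tilt [ 0.0093 -0.0035 -1.    ] F [ 0.4 -0.3 -0.7] gap 11.9 gf 25.0
shift [133.9 243.2   2.1] turn -10.99
```

>>> drive_tool:
  targets:
    - [1.0,22,40,0,-3]
    - [1.0,44,80,0,-6]
    - [1.0,66,121,0,-9]
    - [1.0,88,161,0,-11]
    - [1.0,110,201,0,-11]
    - [1.0,124,230,0,-11]
    - [1.0,131,242,0,-11]
    - [1.0,131,242,0,-11]

```text
clock: 5.3
position: [0.4978, 0.1015, 0.1187]
orientation: [[-0.953, -0.303, -0.003], [-0.303, 0.953, -0.0], [0.003, 0.001, -1.0]]
force: [-0.6, -0.8, -0.9]
finger_gap: 0.138
grasp_force: 25.0
```

>>> drive_tool:
  targets:
    - [1.0,0,0,0,0]
    - [1.0,0,0,0,0]
    - [1.0,0,0,0,0]

```text
clock: 5.6
position: [0.5011, 0.0991, 0.1195]
orientation: [[-0.954, -0.299, 0.001], [-0.299, 0.954, -0.0], [-0.001, -0.001, -1.0]]
force: [-0.1, -0.4, -1.0]
finger_gap: 0.136
grasp_force: 25.0
```

```bash
python3 -c "
from h import *
go(.500,.100,.046,197.5)
im=get_image('side')
c=im['color'][200:350,230:430]
cv2.imwrite('pics/s2.png',cv2.convertScaleAbs(cv2.resize(c,None,fx=4,fy=4,interpolation=2),alpha=1.8,beta=20))"
```

```text
t 5.6 pos [501.1  99.1 119.5] yaw -162.6 tilt [ 1.e-03 -2.e-04 -1.e+00] F [-0.1 -0.4 -1. ] gap 11.8 gf 25.0
shift [ 0.8  1.2 73.5] turn -0.1
```

View pics/s2.png

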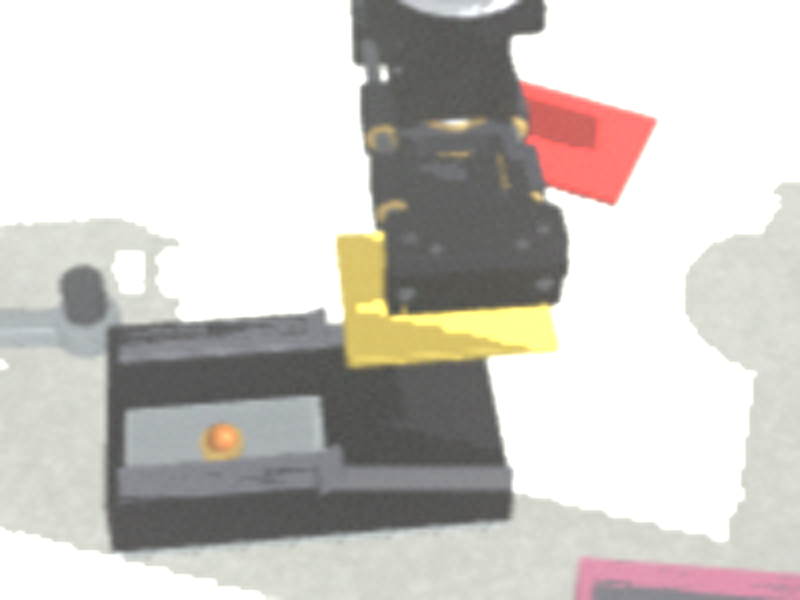

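The lens is held level and aligned, its near corner at (350,365) just above the landing and clear of the lip noses. I'll back off along the axis for more side clearance and then lower it.

>>> drive_tool:
  targets:
    - [1.0,25,1,0,0]
    - [1.0,25,1,20,0]
    - [1.0,25,1,40,0]
    - [1.0,25,1,55,0]
    - [1.0,25,1,62,0]
    - [1.0,25,1,62,0]
    - [1.0,25,1,62,0]

```text
clock: 6.35
position: [0.4762, 0.0935, 0.0578]
orientation: [[-0.954, -0.3, 0.001], [-0.3, 0.954, -0.0], [-0.001, -0.0, -1.0]]
force: [0.3, -0.1, -0.6]
finger_gap: 0.133
grasp_force: 25.0
```

```bash
python3 -c "
from h import *
go(.4772,.0928,.0437,197.5)
a=[]
im=get_image('side'); Y=cv2.inRange(cv2.cvtColor(im['color'],cv2.COLOR_BGR2HSV),(20,120,60),(35,255,255))
print(cv2.countNonZero(Y))
c=im['color'][250:350,250:383]
cv2.imwrite('pics/s3.png',cv2.convertScaleAbs(cv2.resize(c,None,fx=6,fy=6,interpolation=2),alpha=1.8,beta=20))"
```

```text
t 6.35 pos [476.2  93.5  57.8] yaw -162.52 tilt [ 6.e-04 -0.e+00 -1.e+00] F [ 0.3 -0.1 -0.6] gap 11.6 gf 25.0
shift [-0.8 -1.  14.1] turn -0.02
788
```

View pics/s3.png

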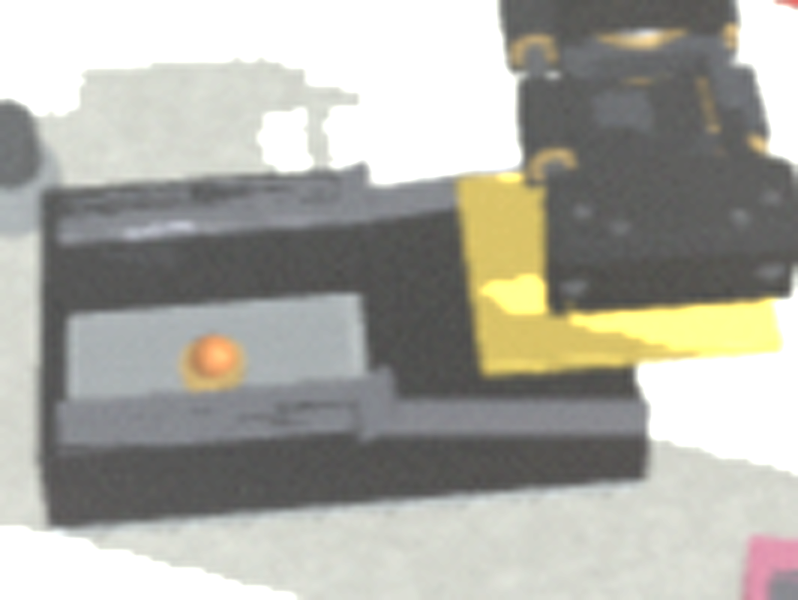

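The lens's leading corners at (483,375) and (460,178) lie inside the two guides. I'll lower it onto the landing.

>>> drive_tool:
  targets:
    - [1.0,0,-1,6,0]
    - [1.0,0,-1,11,0]
    - [1.0,0,-1,14,0]
    - [1.0,0,-1,16,0]
    - [1.0,0,-1,16,0]
    - [1.0,0,-1,16,0]

```text
clock: 7.0
position: [0.4759, 0.0929, 0.0416]
orientation: [[-0.954, -0.301, -0.0], [-0.301, 0.954, -0.0], [0.0, -0.0, -1.0]]
force: [-0.1, -1.0, 1.0]
finger_gap: 0.136
grasp_force: 25.0
```

```bash
python3 -c "
from h import *
go(.4772,.0928,.0417,197.5)
im=get_image('side')
c=im['color'][250:350,250:383]
cv2.imwrite('pics/s4.png',cv2.convertScaleAbs(cv2.resize(c,None,fx=6,fy=6,interpolation=2),alpha=1.8,beta=20))"
```

```text
t 7.0 pos [475.9  92.9  41.6] yaw -162.49 tilt [-0. -0. -1.] F [-0.1 -1.   1. ] gap 11.8 gf 25.0
shift [-1.2 -0.4 -0.1] turn 0.01
```

View pics/s4.png

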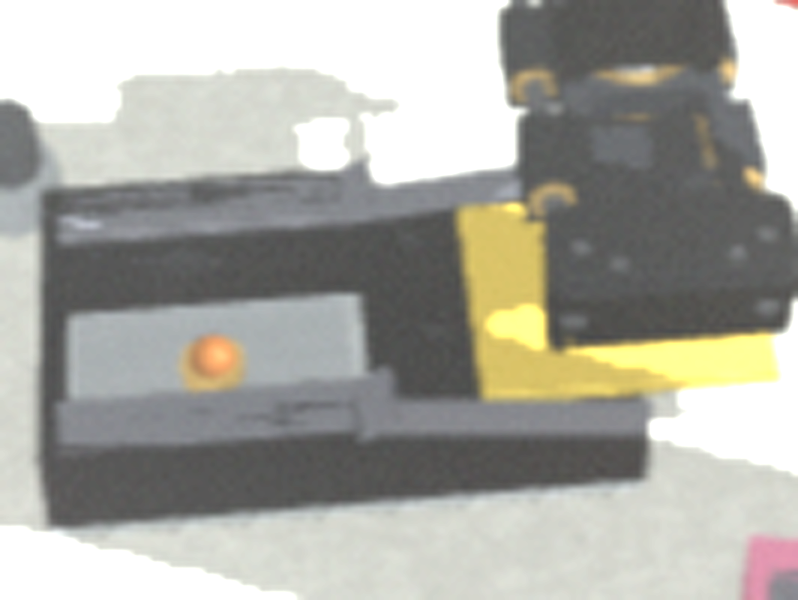

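```bash
python3 -c "
from h import *
im=get_image('side')
f=lambda x,y:(250+x/6-.4,250+y/6-.4)
t=np.radians(17.5);A=np.array([[np.cos(t),np.sin(t)],[-np.sin(t),np.cos(t)]])
o=A@[.584,.1265]
def P(n,x,y,z): print(n,((A@ray(im,f(x,y),z)[0,:2]-o)*1000).round(1))
P('lens far',460,205,.036);P('lens near vis',483,398,.036)
P('near guide inner top',395,402,.043);P('near guide inner top',483,400,.043);P('near guide inner top end',645,400,.043);P('near guide outer end',645,432,.043)
P('near lip outer front',375,436,.044);P('near lip inner',60,402,.044);P('near lip inner front',360,385,.044);P('far lip inner',60,243,.044);P('far lip inner front',355,218,.044)
P('far lip outer back',47,190,.044);P('near lip outer back',50,443,.044)
P('far guide floor',455,209,.03);P('far guide floor',380,224,.03)
s=state();print('tcp',((A@s['position'][:2]-o)*1000).round(1))
"
```

```text
lens far [-64.2 -41.9]
lens near vis [-62.9  43.5]
near guide inner top [-33.6  47.7]
near guide inner top [-62.2  49.7]
near guide inner top end [-114.6   54.9]
near guide outer end [-112.6   67.6]
near lip outer front [-26.   61.4]
near lip inner [74.5 37.7]
near lip inner front [-22.8  40.4]
far lip inner [ 75.1 -30.9]
far lip inner front [-26.5 -32.3]
far lip outer back [ 79.8 -56. ]
near lip outer back [77.6 53.8]
far guide floor [-62.8 -45.6]
far guide floor [-35.7 -41.1]
tcp [-113.2    0.4]
```

>>> drive_tool:
  targets:
    - [1.0,0,2,0,0]
    - [1.0,0,2,0,0]
    - [1.0,-6,2,0,0]
    - [1.0,-12,2,0,0]
    - [1.0,-18,2,0,0]
    - [1.0,-24,2,0,0]
    - [1.0,-24,2,0,0]

```text
clock: 7.8
position: [0.4996, 0.1022, 0.0416]
orientation: [[-0.954, -0.301, 0.002], [-0.301, 0.954, 0.0], [-0.002, -0.0, -1.0]]
force: [0.1, 0.2, 2.5]
finger_gap: 0.135
grasp_force: 25.0
```

```bash
cat >> h.py <<'E'
def hs():
    s=state();t=np.radians(17.5);A=np.array([[np.cos(t),np.sin(t)],[-np.sin(t),np.cos(t)]])
    print(((A@s['position'][:2]-A@[.584,.1265])*1000).round(1),'F housing',(A@s['force'][:2]).round(1),s['force'][2].round(1),'tq',np.round(s['wrist_torque'],2)); go(.6050,.1331,.0417,197.5)
E
python3 -c "
from h import *
hs()"
```

```text
[-87.7   2.2] F housing [0.2 0.2] 2.5 tq [ 0.15  0.11 -0.04]
t 7.8 pos [499.6 102.2  41.6] yaw -162.49 tilt [ 2.1e-03  2.0e-04 -1.0e+00] F [0.1 0.2 2.5] gap 11.7 gf 25.0
shift [-109.8   -2.3    0.2] turn 0.01
```

>>> drive_tool:
  targets:
    - [1.0,-4,0,0,0]
    - [1.0,-8,0,0,0]
    - [1.0,-12,0,0,0]
    - [1.0,-16,0,0,0]
    - [1.0,-20,0,0,0]

```text
clock: 8.3
position: [0.5155, 0.1079, 0.0416]
orientation: [[-0.954, -0.301, -0.004], [-0.301, 0.954, -0.0], [0.004, 0.001, -1.0]]
force: [-4.8, -1.1, 7.0]
finger_gap: 0.135
grasp_force: 25.0
```

```bash
python3 -c "
from h import *
hs()"
```

```text
[-70.9   2.8] F housing [-4.9  0.4] 7.0 tq [-0.2   0.69  0.  ]
t 8.3 pos [515.5 107.9  41.6] yaw -162.47 tilt [-4.e-03 -3.e-04 -1.e+00] F [-4.8 -1.1  7. ] gap 11.8 gf 25.0
shift [-92.9  -2.9  -0.4] turn 0.03
```

>>> drive_tool:
  targets:
    - [1.0,0,0,-1,0]
    - [1.0,0,0,-1,0]
    - [1.0,-4,0,-1,0]
    - [1.0,-8,0,-1,0]
    - [1.0,-8,0,-1,0]

```text
clock: 8.8
position: [0.5262, 0.1105, 0.0425]
orientation: [[-0.954, -0.301, 0.002], [-0.301, 0.954, 0.0], [-0.002, -0.0, -1.0]]
force: [-0.6, 0.7, -1.6]
finger_gap: 0.137
grasp_force: 25.0
```

```bash
python3 -c "
from h import *
hs()"
```

```text
[-60.    2.1] F housing [-0.4  0.8] -1.6 tq [ 0.03 -0.04 -0.03]
t 8.8 pos [526.2 110.5  42.5] yaw -162.49 tilt [ 0.0017  0.     -1.    ] F [-0.6  0.7 -1.6] gap 11.9 gf 25.0
shift [-82.   -2.1   0.9] turn 0.01
```

>>> drive_tool:
  targets:
    - [1.0,-6,0,0,0]
    - [1.0,-12,0,0,0]
    - [1.0,-18,0,0,0]
    - [1.0,-24,0,0,0]
    - [1.0,-30,0,0,0]
    - [1.0,-36,0,0,0]
    - [1.0,-36,0,0,0]

```text
clock: 9.5
position: [0.5606, 0.1214, 0.0427]
orientation: [[-0.954, -0.301, 0.002], [-0.301, 0.954, 0.0], [-0.002, -0.0, -1.0]]
force: [-0.0, -0.5, -1.8]
finger_gap: 0.137
grasp_force: 25.0
```

```bash
python3 -c "
from h import *
hs()"
```

```text
[-23.8   2.2] F housing [-0.2 -0.5] -1.8 tq [ 0.03 -0.01  0.02]
t 9.5 pos [560.6 121.4  42.7] yaw -162.48 tilt [ 0.0017  0.     -1.    ] F [-0.  -0.5 -1.8] gap 11.9 gf 25.0
shift [-45.9  -2.2   1. ] turn 0.02
```

Running freely with no side load. I'll continue towards the wall.

>>> drive_tool:
  targets:
    - [1.0,-7,0,0,0]
    - [1.0,-14,0,0,0]
    - [1.0,-21,0,0,0]
    - [1.0,-28,0,0,0]
    - [1.0,-34,0,0,0]
    - [1.0,-38,0,0,0]
    - [1.0,-40,0,0,0]
    - [1.0,-40,0,0,0]

```text
clock: 10.3
position: [0.5976, 0.1333, 0.0425]
orientation: [[-0.954, -0.301, -0.0], [-0.301, 0.954, -0.0], [0.0, -0.0, -1.0]]
force: [0.5, 0.5, -1.2]
finger_gap: 0.139
grasp_force: 25.0
```

>>> drive_tool:
  targets:
    - [1.0,-1,0,0,0]
    - [1.0,-2,0,0,0]
    - [1.0,-3,0,0,0]
    - [1.0,-4,0,0,0]
    - [1.0,-4,0,0,0]

```text
clock: 10.8
position: [0.6014, 0.1344, 0.0426]
orientation: [[-0.954, -0.301, 0.0], [-0.301, 0.954, -0.0], [-0.0, -0.0, -1.0]]
force: [-0.1, -0.1, -1.3]
finger_gap: 0.134
grasp_force: 25.0
```

```bash
python3 -c "
from h import *
hs()"
```

```text
[19.   2.3] F housing [-0.1 -0.1] -1.3 tq [0.04 0.01 0.03]
t 10.8 pos [601.4 134.4  42.6] yaw -162.5 tilt [ 3.e-04 -0.e+00 -1.e+00] F [-0.1 -0.1 -1.3] gap 11.7 gf 25.0
shift [-3.  -2.3  0.9] turn 0.0
```

>>> drive_tool:
  targets:
    - [1.0,-1,0,0.7,0]
    - [1.0,-2,0,0.7,0]
    - [1.0,-3,0,0.7,0]
    - [1.0,-3,0,0.7,0]

```text
clock: 11.2
position: [0.6043, 0.1354, 0.0419]
orientation: [[-0.954, -0.301, 0.0], [-0.301, 0.954, 0.0], [-0.0, -0.0, -1.0]]
force: [-0.2, 0.3, -1.5]
finger_gap: 0.137
grasp_force: 25.0
```

>>> drive_tool:
  targets:
    - [1.0,-1,0,0,0]
    - [1.0,-1,0,0,0]
    - [1.0,-2,0,0,0]
    - [1.0,-2,0,0,0]

```text
clock: 11.6
position: [0.6062, 0.136, 0.0419]
orientation: [[-0.954, -0.301, 0.0], [-0.301, 0.954, 0.0], [-0.0, -0.0, -1.0]]
force: [0.4, -0.1, -1.3]
finger_gap: 0.134
grasp_force: 25.0
```

```bash
python3 -c "
from h import *
hs()"
```

```text
[24.   2.3] F housing [ 0.4 -0.2] -1.3 tq [0.02 0.07 0.01]
t 11.6 pos [606.2 136.   41.9] yaw -162.49 tilt [ 3.e-04  0.e+00 -1.e+00] F [ 0.4 -0.1 -1.3] gap 11.7 gf 25.0
shift [ 2.  -2.4  0.2] turn 0.01
```

Not in contact yet. I'll keep going in small steps.

>>> drive_tool:
  targets:
    - [1.0,-1,0,0,0]
    - [1.0,-1,0,0,0]
    - [1.0,-2,0,0,0]
    - [1.0,-2,0,0,0]

```text
clock: 12.0
position: [0.6077, 0.1365, 0.0418]
orientation: [[-0.954, -0.301, -0.001], [-0.301, 0.954, -0.0], [0.001, 0.0, -1.0]]
force: [-1.3, 0.2, -0.0]
finger_gap: 0.138
grasp_force: 25.0
```

>>> drive_tool:
  targets:
    - [1.0,-1,0,0,0]
    - [1.0,-1,0,0,0]

```text
clock: 12.2
position: [0.6078, 0.1365, 0.0418]
orientation: [[-0.954, -0.301, -0.002], [-0.301, 0.954, -0.001], [0.003, 0.0, -1.0]]
force: [-2.8, -1.0, 1.4]
finger_gap: 0.135
grasp_force: 25.0
```

>>> drive_tool:
  targets:
    - [1.0,-1,0,0,0]
    - [1.0,-1,0,0,0]

```text
clock: 12.4
position: [0.6078, 0.1365, 0.0418]
orientation: [[-0.954, -0.301, -0.005], [-0.301, 0.954, -0.001], [0.005, 0.0, -1.0]]
force: [-5.8, -3.3, 3.7]
finger_gap: 0.133
grasp_force: 25.0
```

```bash
python3 -c "
from h import *
hs()"
```

```text
[25.7  2.4] F housing [-6.5 -1.4] 3.7 tq [-0.44  0.78 -0.01]
t 12.4 pos [607.8 136.5  41.8] yaw -162.46 tilt [-0.0045 -0.0012 -1.    ] F [-5.8 -3.3  3.7] gap 11.6 gf 25.0
shift [ 3.7 -2.4  0.1] turn 0.04
```

>>> drive_tool:
  targets:
    - [1.0,-1,0,0,0]
    - [1.0,-2,0,0,0]
    - [1.0,-2,0,0,0]

```text
clock: 12.7
position: [0.6078, 0.1365, 0.0419]
orientation: [[-0.953, -0.302, -0.009], [-0.302, 0.953, -0.002], [0.009, 0.0, -1.0]]
force: [-8.3, -5.3, 6.5]
finger_gap: 0.137
grasp_force: 25.0
```

>>> drive_tool:
  targets:
    - [0.8,0,0,0,0]
    - [0.7,0,0,0,0]
    - [0.7,0,0,0,0]
    - [0.7,0,0,0,0]
    - [0.7,0,0,0,0]

```text
clock: 13.2
position: [0.6121, 0.1379, 0.0419]
orientation: [[-0.954, -0.301, 0.001], [-0.301, 0.954, 0.0], [-0.001, -0.0, -1.0]]
force: [0.3, 0.2, -0.3]
finger_gap: 0.297
grasp_force: 0.0
```

```bash
python3 -c "
from h import *
hs()"
```

```text
[30.2  2.4] F housing [0.3 0.1] -0.3 tq [ 0.08  0.01 -0.03]
t 13.2 pos [612.1 137.9  41.9] yaw -162.49 tilt [ 7.e-04  1.e-04 -1.e+00] F [ 0.3  0.2 -0.3] gap 25.9 gf 0.0
shift [ 8.2 -2.5  0.1] turn 0.01
```

>>> drive_tool:
  targets:
    - [0.7,0,0,-20,0]
    - [0.7,0,0,-50,0]
    - [0.7,0,0,-100,0]
    - [0.7,0,0,-150,0]
    - [0.7,0,-50,-170,0]
    - [0.7,0,-100,-170,0]
    - [0.7,0,-150,-170,0]
    - [0.7,0,-200,-170,0]

```text
clock: 14.0
position: [0.6714, -0.051, 0.2125]
orientation: [[-0.953, -0.301, 0.001], [-0.301, 0.953, -0.0], [-0.001, -0.0, -1.0]]
force: [1.4, -0.1, -0.6]
finger_gap: 0.302
grasp_force: 0.0
```

>>> drive_tool:
  targets:
    - [0.7,0,-50,0,0]
    - [0.7,0,-100,0,0]
    - [0.7,0,-100,0,0]
    - [0.7,0,-100,0,0]

```text
clock: 14.4
position: [0.7007, -0.1463, 0.2112]
orientation: [[-0.955, -0.298, -0.001], [-0.298, 0.955, 0.001], [0.0, 0.001, -1.0]]
force: [-0.2, 1.0, -0.5]
finger_gap: 0.302
grasp_force: 0.0
```

```bash
python3 -c "
from h import *
a=[]
im=get_image('side');a.append(cv2.resize(im['color'][260:350,245:365],(400,300),interpolation=2))
it=get_image('top');a.append(cv2.resize(it['color'][185:281,200:328],(400,300),interpolation=2))
cv2.imwrite('pics/s5.png',cv2.convertScaleAbs(np.hstack(a),alpha=1.8,beta=20))
print(state()['clock'])
t=np.radians(17.5)
for n,i in(('side',im),('top',it)):
    Y=cv2.inRange(cv2.cvtColor(i['color'],cv2.COLOR_BGR2HSV),(20,110,50),(36,255,255))
    N,L,S,C=cv2.connectedComponentsWithStats(Y)
    for k in range(1,N):
        if S[k,4]>100: print(n,S[k],((lambda d:(d[0]*np.cos(t)+d[1]*np.sin(t),-d[0]*np.sin(t)+d[1]*np.cos(t)))(ray(i,C[k],.036)[0,:2]-[.584,.1265])))
"
```

```text
14.5
side [ 259  288   51   29 1253] (np.float64(0.02649088821269439), np.float64(-0.0016884505619787528))
top [ 51 170  17  16 187] (np.float64(0.2822144297873619), np.float64(0.45804088180832436))
top [ 241  193   39   47 1136] (np.float64(0.024495736442090327), np.float64(0.0008402129030940751))
```

View pics/s5.png

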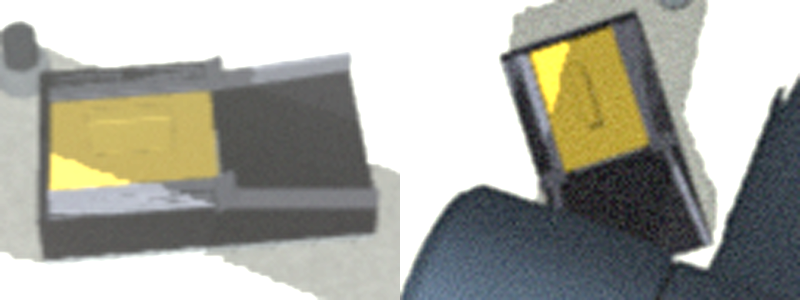

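```bash
python3 -c "
from h import *
t=np.radians(17.5);A=np.array([[np.cos(t),np.sin(t)],[-np.sin(t),np.cos(t)]]);o=A@[.584,.1265]
for n in('side','top'):
    im=get_image(n); 
    Y=cv2.inRange(cv2.cvtColor(im['color'],cv2.COLOR_BGR2HSV),(20,110,50),(36,255,255))
    v,u=np.nonzero(Y); w=(ray(im,np.c_[u,v],.036)[:,:2]@A.T-o)*1000
    w=w[(abs(w[:,0]-22)<80)&(abs(w[:,1])<60)]
    # lens edges at strips away from the rib
    for lo,hi in((-32,-15),(12,32)):
        s=w[(w[:,1]>lo)&(w[:,1]<hi),0]; print(n,lo,s.min().round(1),s.max().round(1))
f=lambda x,y:(245+x*.3-.35,260+y*.3-.35)
im=get_image('side')
for p,z in(((350,70),.03),((375,190),.043),((372,192),.043),((352,58),.043),((41,218),.044),((42,75),.044)): print(p,((A@ray(im,f(*p),z)[0,:2]-o)*1000).round(1))
"
```

```text
side -32 -24.3 75.0
side 12 -23.2 76.6
top -32 -26.2 75.5
top 12 -25.5 76.2
(350, 70) [-115.6  -51.2]
(375, 190) [-114.6   55.9]
(372, 192) [-112.6   57.1]
(352, 58) [-116.2  -49.6]
(41, 218) [79.4 57.5]
(42, 75) [ 80.2 -53.5]
```

```bash
python3 -c "
from station import *
print(hand_in())"
```

```text
the job is handed in; nothing more can be done
None
```

The yellow lens is rib up under both lips of the black housing, pushed against the end wall until it stopped, and released. I handed the job in at about 14.7 s of the 45 s limit, with the arm clear; the hand-in returned no verdict.

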